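# Load four agar dishes into the carrier's middle well in reading order

### The arm

A 6-joint arm with a two-finger parallel gripper is mounted at the origin on a cart in front of the work surface, level with it; the furniture and walls round the work are solid. World frame = base frame: x ahead of the robot, y to its left, z up, the work surface at z = 0. Lengths are in m, angles in rad, forces in N, time in s.
With the tool pointing down it reaches from about 0.3 to 0.875 m from the base axis. Payload 6.4 kg.
Tool frame: the origin (TCP) lies at the very end of the fingers, on their centre line; the grasp point (between the pads) lies 19 mm behind it; z points along the fingers, y is the line along which they close (so a half turn about z gives the same grasp; the last joint's range is limited). The gripper opens to 85 mm and grips with 20 to 120 N. Pads are 22 mm wide; open, the fingers measure 114 mm over their backs; the gripper's body (76 mm by 85 mm) begins 54 mm behind the grasp point. The pads swing forward as they close: fully open they stand 13 mm farther back than shut.
Start: joints at [1.03, 0.181, 1.607, -0, 1.354, -0.206], TCP at [0.189, 0.543, 0.231] pointing down, gripper open.
Joint ranges: [-2.99, 2.99], [-0.89, 2.07], [0.3, 2.58], [-1.14, 4.28], [0, 2.63], [-3.12, 3.12]. Speed limits (rad/s): [2.57, 2.57, 3.01, 3.14, 3.14, 3.14].

### API

Orientations are given as a unit quaternion [w, x, y, z].
In Python, from bench import * gives the robot as it stands. The module is installed in compiled form; this text tells all that it offers.
- The arm moves only by the tool arm_command, never from a script. Its arguments are lists of equal length, an entry for each row: "dp": the shift along the tool's x, y, z in units of 0.25 m (1.0 is 0.25 m), a list of three; "turn": the turn, a rotation vector about the tool's x, y, z in units of 30 degrees (1.0 is 30 degrees), a list of three; "jaw": the opening, from 0 (shut) to 1 (fully open). A call has 1 to 5 rows; each row is the pose to reach, as a shift and turn from the pose commanded when the call began, along the tool's axes at that moment; what a row does not reach only later rows make up. A row lasts 1/8 s, in which the tool goes at most 62.5 mm and 10.7 degrees, less where a joint would pass 70% of its speed; a pose out of reach is approached as far as the arm can. A call with a number of a shift or a turn outside -1 to 1 is refused whole. A call with a gripper value outside its range is refused whole. The fingers move at their own pace and stop on an object; the grip force is fixed at half the most. Time passes only in rows, so rows that repeat a pose let the fingers close. It gives the time, the measured TCP pose, the force, the opening and the grip force at its end, in the units of the state.
- get_obs(): the state, without advancing time (a new reading comes with each control period).
- camera(name): name is "scene" or "top" or "wrist"; returns the picture (400x640x3 uint8, blue, green, red); there is no depth.
- get_calibration(name): a dict with "camera_matrix" (3x3 intrinsics, pixels), "R" (3x3) and "t" (3): a world point X has camera coordinates R X + t; the wrist camera has in their place "mount" (4x4, takes a point from camera to tool coordinates, whose origin is the TCP and whose axes are the flange's). Camera axes: x right, y down, z forward; pixel columns grow to the right and rows downward; lengths in m; the calibration is good to about 2 mm. The wrist camera is an equidistant fisheye: a pixel r from the principal point sees the ray r / f radians off the axis. A picture is of the moment at which its call begins: read the wrist's pose just before it. get_calibration takes no time and is no camera call.
- hand_in(): hands the job in; it is judged then, once.
The state is a dict: "time_s": time; "q": joint angles; "dq": joint speeds; "joint_efforts": joint torques, N m; "eef_pos": TCP position; "eef_rot": TCP orientation; "wrist_force": force on the tool from outside, world axes, zero at the start; "torque": the same for the moment, N m; "opening": opening from 0.0 (shut) to 1.0 (fully open); "grasp_force": force on a finger pad.
Only numpy, scipy, OpenCV 4.12 (cv2) and the standard library are available. Lean on these libraries where they do the work, as an engineer would, in place of code of your own. Each camera call takes 0.05 s, during which the arm holds its last target. There are 200 camera calls.

### The job

Stack the four loose agar dishes in the empty middle well of the dish carrier, between the two pairs of pink dishes: red at the bottom, seated flat in the well, then yellow, green and violet on top, each squarely on the one below. Keep the dishes level, do not push the pink dishes out of place, leave the tape roll where it lies, and let go of everything at the end.

Things in the scene. Friction and masses are not known exactly. Their poses are not given: they have to be found in the camera images.
- dish_red: closed petri dish with dark red agar seen through its clear lid; loose, about 30 g. Round: clear base 56 mm across (foot edge bevelled 1.5 mm), lid 60 mm across from 5 to 14 mm above the underside, flat top, 14 mm high in all. Rigid; grip the lid across its 60 mm. Origin: centre of the underside, z up. Starts flat on the bench (origin z = 0).
- dish_yellow: closed petri dish with yellow agar seen through its clear lid; loose, about 30 g. Round: clear base 56 mm across (foot edge bevelled 1.5 mm), lid 60 mm across from 5 to 14 mm above the underside, flat top, 14 mm high in all. Rigid; grip the lid across its 60 mm. Origin: centre of the underside, z up. Starts flat on the bench (origin z = 0).
- dish_green: closed petri dish with green agar seen through its clear lid; loose, about 30 g. Round: clear base 56 mm across (foot edge bevelled 1.5 mm), lid 60 mm across from 5 to 14 mm above the underside, flat top, 14 mm high in all. Rigid; grip the lid across its 60 mm. Origin: centre of the underside, z up. Starts flat on the bench (origin z = 0).
- dish_violet: closed petri dish with violet agar seen through its clear lid; loose, about 30 g. Round: clear base 56 mm across (foot edge bevelled 1.5 mm), lid 60 mm across from 5 to 14 mm above the underside, flat top, 14 mm high in all. Rigid; grip the lid across its 60 mm. Origin: centre of the underside, z up. Starts flat on the bench (origin z = 0).
- carrier: fixed blue dish carrier, 84 (x) by 222 (y) by 9 mm, 18 mm black end plates at its y ends, long sides open. Three wells along y, 65 mm apart, 60 mm across, 3 mm deep (floor 6 mm above bench). Outer wells hold pairs of pink dishes, tops 34 mm above bench (+y pair toward the robot); middle well empty, 70 mm free between the pairs. Origin: on the bench under the centre of the middle well, z up.
- near_lower: petri dish with pale pink (nearly white) agar, 60 mm across, 14 mm high, lower dish of the pair nearest the robot, in the carrier's well on its +y side (centre 65 mm from the carrier's middle); loose, must stay. Origin: centre of the underside (6 mm above the bench).
- near_upper: petri dish with pale pink (nearly white) agar, 60 mm across, 14 mm high, upper dish of the pair nearest the robot, in the carrier's well on its +y side (centre 65 mm from the carrier's middle); loose, must stay. Origin: centre of the underside (20 mm above the bench).
- far_lower: petri dish with pale pink (nearly white) agar, 60 mm across, 14 mm high, lower dish of the pair farthest from the robot, in the carrier's well on its -y side (centre 65 mm from the carrier's middle); loose, must stay. Origin: centre of the underside (6 mm above the bench).
- far_upper: petri dish with pale pink (nearly white) agar, 60 mm across, 14 mm high, upper dish of the pair farthest from the robot, in the carrier's well on its -y side (centre 65 mm from the carrier's middle); loose, must stay. Origin: centre of the underside (20 mm above the bench).
- tape_roll: roll of tan masking tape lying flat, about 104 mm across and 25 mm high, loose; a bystander. Origin: centre of the underside.

How it is judged:
By the outcome, as a careful person would: the job done as asked, in the order asked, and still so for the second after the job is handed in, with the robot touching nothing.
It also fails if it takes over 106 s, if anything falls off the work surface, if the arm or the gripper's body presses on something with over 40 N, if the wrist force passes 120 N, or if a joint passes its speed limit or range.

## Working session

There is one attempt and no reset: what is moved stays moved. The work goes in short steps, Python scripts to look and compute and a tool call to move; the robot and the scene stay as the last step left them, time stands still between calls to the robot, and variables do not carry over. Pictures are saved under pics/ and viewed, at most 14 in all, crops included, and the job is handed in when it is done.

Besides the shell and the picture viewer there is one more tool, called after ">>>" as name(argument=value, ...) on one line, values as JSON. arm_command: Moves the arm, as the interface text tells. Its arguments: {"type":"object","properties":{"dp":{"type":"array"},"turn":{"type":"array"},"jaw":{"type":"array"}},"required":["dp","turn","jaw"]}

```bash
mkdir -p pics
python3 - <<'E'
from bench import *
import cv2
o=get_obs();print(o)
for n in("scene","top"):
    cv2.imwrite(f"pics/{n}0.png",camera(n));c=get_calibration(n);print(n,c)
print(get_calibration("wrist"))
E
```

```text
{'time_s': 0.0, 'q': array([ 1.02969886e+00,  1.81546998e-01,  1.60798901e+00, -3.42937005e-05,
        1.35377505e+00, -2.06316981e-01]), 'dq': array([ 0.00069108, -0.00043953, -0.0018054 ,  0.00100383, -0.00053471,
       -0.00063107]), 'joint_efforts': array([ 2.31422218e-04, -4.44860101e+01, -3.51338446e+01, -9.04487160e-05,
        9.03527340e-03, -1.64098094e-05]), 'eef_pos': array([0.18864299, 0.5426053 , 0.23038997]), 'eef_rot': array([-2.98082782e-04,  1.66605925e-01,  9.86023188e-01, -8.06013226e-04]), 'wrist_force': array([-0.7278055 , -1.00653689,  0.19968032]), 'torque': array([-0.0183209 , -0.03458318,  0.01946954]), 'grasp_force': 0.0, 'opening': 1.000119781225155}
scene {'camera_matrix': array([[412.83386804,   0.        , 325.79805306],
       [  0.        , 412.83386804, 200.86611709],
       [  0.        ,   0.        ,   1.        ]]), 'R': array([[ 0.82335212, -0.56744469,  0.00989018],
       [-0.22625153, -0.34416923, -0.9112397 ],
       [ 0.52048202,  0.74803347, -0.41175769]]), 't': array([-0.46445771,  0.17388815,  0.73992175])}
top {'camera_matrix': array(
[... 173 characters left out ...]
, -0.99999804,  0.00134454],
       [-0.98115619, -0.00168241, -0.19320893],
       [ 0.19321081, -0.00103906, -0.98115672]]), 't': array([0.00980092, 0.58439774, 1.10884811])}
{'camera_matrix': array([[309.70691629,   0.        , 322.6814935 ],
       [  0.        , 309.70691629, 202.60875368],
       [  0.        ,   0.        ,   1.        ]]), 'mount': array([[-4.82325427e-04, -9.64912853e-01, -2.62569903e-01,
         6.58226411e-02],
       [ 9.99999730e-01, -3.19698109e-04, -6.62088380e-04,
        -3.49879017e-04],
       [ 5.54914486e-04, -2.62570152e-01,  9.64912746e-01,
        -1.41671832e-01],
       [ 0.00000000e+00,  0.00000000e+00,  0.00000000e+00,
         1.00000000e+00]])}
```

View pics/top0.png

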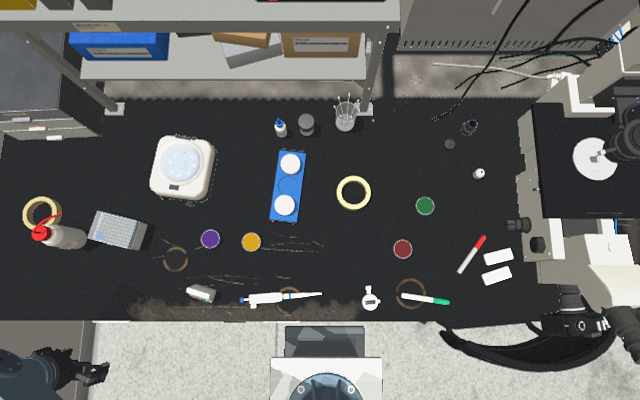

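View pics/scene0.png

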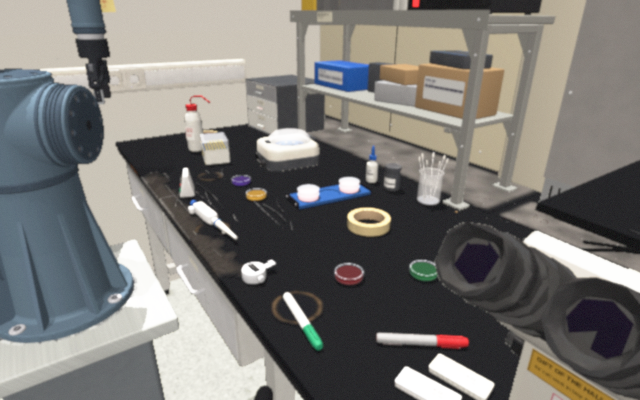

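```bash
cat > h.py <<'E'
from bench import *
import numpy as np, cv2
from scipy.spatial.transform import Rotation as Ro
HSV={'red':[((0,90,50),(6,255,255)),((170,90,50),(180,255,255))],'yellow':[((17,150,90),(26,255,255))],
'green':[((60,80,40),(85,255,255))],'violet':[((120,90,40),(145,255,255))],'blue':[((100,120,60),(118,255,255))],'pink':[((0,0,225),(180,45,255))]}
def blobs(im,name,amin=60):
    h=cv2.cvtColor(im,cv2.COLOR_BGR2HSV); m=sum(cv2.inRange(h,np.array(a),np.array(b)) for a,b in HSV[name])
    m=cv2.morphologyEx(m.astype(np.uint8),cv2.MORPH_CLOSE,np.ones((5,5)))
    return [c for c in cv2.findContours(m,cv2.RETR_EXTERNAL,cv2.CHAIN_APPROX_NONE)[0] if cv2.contourArea(c)>amin]
def toolpose(o):
    w,x,y,z=o['eef_rot']; return Ro.from_quat([x,y,z,w]).as_matrix(),np.array(o['eef_pos'])
def world(n,px,z,o=None):
    c=get_calibration(n);K=c['camera_matrix'];p=np.atleast_2d(np.array(px,float))
    d=(p-K[:2,2])/K[0,0]
    if n=='wrist':
        r=np.linalg.norm(d,axis=1)+1e-9
        v=np.c_[d*(np.sin(r)/r)[:,None],np.cos(r)]
        R,t=toolpose(o);M=c['mount'];v=v@(R@M[:3,:3]).T;C=R@M[:3,3]+t
    else:
        v=np.c_[d,np.ones(len(d))]@c['R'];C=-c['R'].T@c['t']
    return C+v*((z-C[2])/v[:,2])[:,None]
def circ(P): # min-enclosing style fit
    A=np.c_[2*P[:,:2],np.ones(len(P))];s=np.linalg.lstsq(A,(P[:,:2]**2).sum(1),rcond=None)[0]
    return s[:2],np.sqrt(s[2]+s[0]**2+s[1]**2)
def tool(o,dx):  # world vector -> tool axes in units 0.25
    R,_=toolpose(o);return R.T@np.asarray(dx)/0.25
E
python3 - <<'E'
from h import *
im=cv2.imread('pics/top0.png')
for n in('red','yellow','green','violet','blue','pink'):
    for c in blobs(im,n):
        p=c[:,0,:]
        if not(180<p[:,0].mean()<480 and 140<p[:,1].mean()<270):continue
        z={'blue':.009,'pink':.034}.get(n,.012)
        if n=='blue': 
            P=world('top',p,z)[:,:2].astype(np.float32);print(n,cv2.minAreaRect(P))
        else: print(n,p.mean(0),*circ(world('top',p,z)))
E
```

```text
red [402.28888889 248.4       ] [ 0.45879744 -0.22846435] 0.02295240174573191
red [479.76470588 241.41176471] [ 0.48085416 -0.46101708] 0.018213761421420126
yellow [250.95454545 241.84090909] [0.47849334 0.22407245] 0.023291736602359565
green [424.21276596 205.5106383 ] [ 0.58962062 -0.30097942] 0.023558553345472258
violet [210.30434783 238.80434783] [0.48724552 0.3468346 ] 0.023802837638348957
blue ((0.654113233089447, 0.11807243525981903), (0.08784086257219315, 0.2239685356616974), 83.1932601928711)
pink [284.         204.57407407] [0.58744932 0.12518457] 0.02853820201555743
pink [352.80232558 192.0755814 ] [ 0.62691124 -0.08204726] 0.04396689694452907
pink [290.13207547 163.35849057] [0.71573171 0.10937166] 0.02887374610944955
```

>>> arm_command(dp=[[-1, -0.46, 0], [-1, -0.46, 0], [-1, -0.46, 0], [-1, -0.46, 0], [-1, -0.46, 0]], turn=[[0, 0, -0.407], [0, 0, -0.407], [0, 0, -0.407], [0, 0, -0.407], [0, 0, -0.407]], jaw=[1, 1, 1, 1, 1])

```text
time_s: 0.72
eef_pos: [0.389, 0.3499, 0.231]
eef_rot: [-0.0, 0.062, 0.998, -0.0]
wrist_force: [-0.6, 0.3, 0.7]
opening: 1.002
grasp_force: 0.0
```

>>> arm_command(dp=[[-0.94, -0.76, 0], [-0.94, -0.76, 0], [-0.94, -0.76, 0], [-0.94, -0.76, 0], [-0.94, -0.76, 0]], turn=[[0, 0, 0], [0, 0, 0], [0, 0, 0], [0, 0, 0], [0, 0, 0]], jaw=[1, 1, 1, 1, 1])

```text
time_s: 1.35
eef_pos: [0.5986, 0.1331, 0.2308]
eef_rot: [-0.0, 0.061, 0.998, -0.0]
wrist_force: [-0.2, -0.2, 0.0]
opening: 1.001
grasp_force: 0.0
```

```bash
cat >> h.py <<'E'
def look(tag,names,zs={}):
    o=get_obs();im=camera('wrist');cv2.imwrite(f'pics/{tag}.png',im)
    R,t=toolpose(o);print('t',o['time_s'],'pos',t.round(4),'x',R[:,0].round(4),'y',R[:,1].round(4),'dq',np.abs(o['dq']).max().round(3),'F',o['wrist_force'].round(1),'op',round(o['opening'],3),'gf',o['grasp_force'])
    for n in names:
        for c in blobs(im,n,400):
            p=c[:,0,:].astype(float);z=zs.get(n,{'blue':.009,'pink':.034}.get(n,.011))
            P=world('wrist',p,z,o)
            if n=='blue':print(n,cv2.minAreaRect(P[:,:2].astype(np.float32)))
            else:
                ce,r=circ(P)
                for _ in range(3):
                    k=np.abs(np.linalg.norm(P[:,:2]-ce,axis=1)-r)<.002
                    if k.sum()>20: P=P[k];ce,r=circ(P)
                print(n,p.mean(0).round(0),ce.round(4),'r',r.round(4),len(P))
    return o,im
E
python3 - <<'E'
from h import *
look('w1',['pink','blue'])
E
```

```text
t 1.35 pos [0.5986 0.1331 0.2308] x [-9.925e-01  1.224e-01  6.000e-04] y [ 1.224e-01  9.925e-01 -1.000e-04] dq 0.543 F [-0.2 -0.2  0. ] op 1.001 gf 0.0
pink [316. 275.] [0.7162 0.1085] r 0.0309 81
pink [163. 241.] [ 0.6334 -0.0775] r 0.0412 31
pink [556. 244.] [0.7331 0.47  ] r 0.0422 27
pink [554. 232.] [0.7226 0.4672] r 0.0893 57
pink [315. 174.] [0.5903 0.1244] r 0.0286 152
blue ((0.6551003456115723, 0.1161927655339241), (0.08587546646595001, 0.2219383716583252), 83.13390350341797)
```

View pics/w1.png

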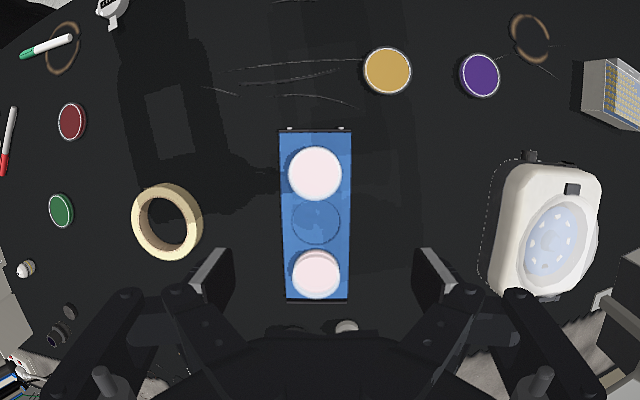

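>>> arm_command(dp=[[0.2, -0.95, 0], [0.2, -0.95, 0], [0.2, -0.95, 0], [0.2, -0.95, 0]], turn=[[0, 0, 0], [0, 0, 0], [0, 0, 0], [0, 0, 0]], jaw=[1, 1, 1, 1])

```text
time_s: 1.9
eef_pos: [0.5178, -0.096, 0.231]
eef_rot: [-0.0, 0.061, 0.998, 0.0]
wrist_force: [-0.1, -0.8, 0.4]
opening: 1.001
grasp_force: 0.0
```

>>> arm_command(dp=[[0.18, -0.55, 0.52], [0.18, -0.55, 0.52], [0.18, -0.55, 0.52], [0.18, -0.55, 0.52], [0.18, -0.55, 0.52]], turn=[[0, 0, 0], [0, 0, 0], [0, 0, 0], [0, 0, 0], [0, 0, 0]], jaw=[1, 1, 1, 1, 1])

```text
time_s: 2.52
eef_pos: [0.4575, -0.2253, 0.1011]
eef_rot: [-0.0, 0.061, 0.998, 0.0]
wrist_force: [-0.6, -0.0, 0.2]
opening: 1.0
grasp_force: 0.0
```

>>> arm_command(dp=[[0, 0, 0]], turn=[[0, 0, 0]], jaw=[1])

```text
time_s: 2.65
eef_pos: [0.4589, -0.225, 0.1025]
eef_rot: [0.001, 0.06, 0.998, -0.001]
wrist_force: [-0.1, 0.3, -0.7]
opening: 1.004
grasp_force: 0.0
```

Run:
```python
from h import *
o,im=look('w2',['red'])
R,t=toolpose(o)
```

```text
t 2.65 pos [ 0.4589 -0.225   0.1025] x [-0.9928  0.1201 -0.0019] y [ 1.201e-01  9.928e-01 -9.000e-04] dq 0.007 F [-0.1  0.3 -0.7] op 1.004 gf 0.0
red [ 98. 251.] [ 0.482  -0.4605] r 0.0194 21
red [318. 205.] [ 0.4604 -0.2299] r 0.025 181
```

View pics/w2.png

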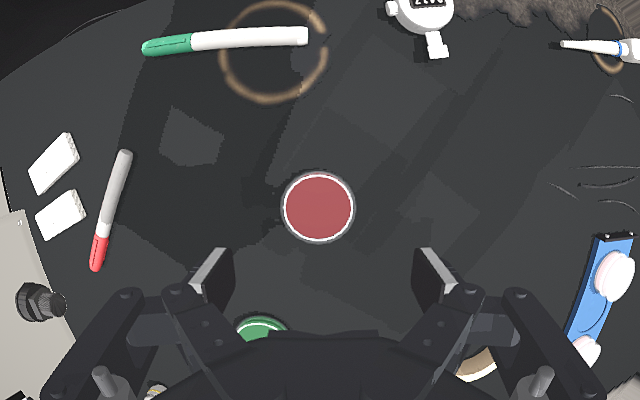

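>>> arm_command(dp=[[-0.008, -0.02, 0.406], [-0.008, -0.02, 0.406], [-0.008, -0.02, 0.406], [-0.008, -0.02, 0.406]], turn=[[0, 0, 0], [0, 0, 0], [0, 0, 0], [0, 0, 0]], jaw=[1, 1, 1, 1])

```text
time_s: 3.2
eef_pos: [0.4605, -0.2311, 0.0016]
eef_rot: [0.001, 0.06, 0.998, -0.001]
wrist_force: [0.1, -0.1, -0.0]
opening: 0.999
grasp_force: 0.0
```

>>> arm_command(dp=[[0, 0, 0], [0, 0, 0], [0, 0, 0], [0, 0, 0]], turn=[[0, 0, 0], [0, 0, 0], [0, 0, 0], [0, 0, 0]], jaw=[0.5, 0.5, 0.5, 0.5])

```text
time_s: 3.7
eef_pos: [0.4605, -0.2317, 0.0023]
eef_rot: [0.002, 0.061, 0.998, -0.001]
wrist_force: [-1.6, 2.6, 12.1]
opening: 0.661
grasp_force: 61.1
```

Run:
```python
from h import *
o,im=look('w3',['red'])
cv2.imwrite('pics/w3c.png',cv2.resize(im[150:330,180:460],None,fx=2.5,fy=2.5))
```

```text
t 3.7 pos [ 0.4605 -0.2317  0.0023] x [-0.9926  0.1214 -0.0032] y [ 0.1214  0.9926 -0.0018] dq 0.002 F [-1.6  2.6 12.1] op 0.661 gf 61.1225688457489
red [ 38. 298.] [ 0.484 -0.456] r 0.021 109
red [322. 255.] [ 0.4589 -0.232 ] r 0.0256 301
```

View pics/w3c.png

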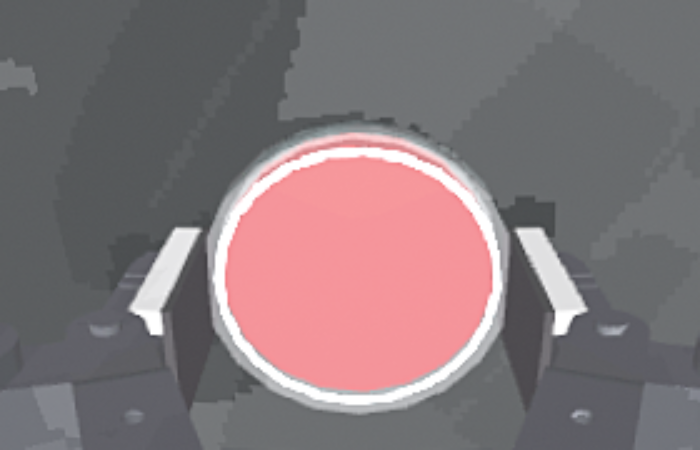

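Run:
```python
from h import *
o=get_obs();R,t=toolpose(o)
for nm,P in (('outer L R bot',[(211,262),(508,262),(358,412)]),('ring in mid L R B T',[(221,270),(497,270),(358,400),(355,151)])):
    p=np.array(P)/2.5+[180,150]
    for z in (.014,.009):
        W=world('wrist',p,z,o)-t; print(nm,z,(W@R).round(4)[:,:2].tolist())
```

```text
outer L R bot 0.014 [[0.0053, -0.0277], [0.0053, 0.0277], [-0.0285, -0.0003]]
outer L R bot 0.009 [[0.003, -0.0288], [0.003, 0.0288], [-0.0321, -0.0003]]
ring in mid L R B T 0.014 [[0.0037, -0.0259], [0.0037, 0.0257], [-0.0255, -0.0003], [0.027, -0.0008]]
ring in mid L R B T 0.009 [[0.0013, -0.0269], [0.0013, 0.0267], [-0.029, -0.0003], [0.0255, -0.0009]]
```

>>> arm_command(dp=[[0, 0, -0.12], [0, 0.3, -0.5], [-0.2, 0.5, -0.92], [-0.4, 0.7, -0.92], [-0.4, 0.7, -0.92]], turn=[[0, 0, 0], [0, 0, 0], [0, 0, 0], [0, 0, 0], [0, 0, 0]], jaw=[0.5, 0.5, 0.5, 0.5, 0.5])

```text
time_s: 4.38
eef_pos: [0.5567, -0.0923, 0.208]
eef_rot: [0.001, 0.061, 0.998, -0.001]
wrist_force: [1.5, 0.0, -0.2]
opening: 0.655
grasp_force: 64.0
```

>>> arm_command(dp=[[-0.42, 0.46, 0], [-0.42, 0.46, 0], [-0.42, 0.46, 0], [-0.42, 0.46, 0], [-0.42, 0.46, 0]], turn=[[0, 0, 0], [0, 0, 0], [0, 0, 0], [0, 0, 0], [0, 0, 0]], jaw=[0.5, 0.5, 0.5, 0.5, 0.5])

```text
time_s: 5.0
eef_pos: [0.6732, 0.0078, 0.2052]
eef_rot: [-0.0, 0.061, 0.998, -0.0]
wrist_force: [-0.4, 0.2, 0.1]
opening: 0.66
grasp_force: 64.1
```

>>> arm_command(dp=[[0, 0, 0], [0, 0, 0]], turn=[[0, 0, 0], [0, 0, 0]], jaw=[0.5, 0.5])

```text
time_s: 5.25
eef_pos: [0.6734, 0.0072, 0.2053]
eef_rot: [0.0, 0.061, 0.998, -0.0]
wrist_force: [-0.2, 0.7, -0.9]
opening: 0.655
grasp_force: 64.1
```

Run:
```python
from h import *
o,im=look('w4',['pink','blue','red'])
```

```text
t 5.25 pos [0.6734 0.0072 0.2053] x [-9.924e-01  1.227e-01 -3.000e-04] y [ 1.227e-01  9.924e-01 -1.000e-04] dq 0.005 F [-0.2  0.7 -0.9] op 0.655 gf 64.05919790267944
pink [322. 259.] [ 0.7626 -0.0046] r 0.0633 306
pink [418. 213.] [0.7181 0.1063] r 0.0305 126
pink [631. 195.] [0.7433 0.5089] r 0.0537 202
pink [611. 171.] [0.7132 0.4725] r 0.0817 331
pink [260. 132.] [ 0.6188 -0.064 ] r 0.0285 41
pink [424.  95.] [0.5911 0.1226] r 0.0296 157
blue ((0.6554552912712097, 0.11573415994644165), (0.08612168580293655, 0.22330589592456818), 83.0664291381836)
red [323. 254.] [ 0.7684 -0.0054] r 0.066 202
```

View pics/w4.png

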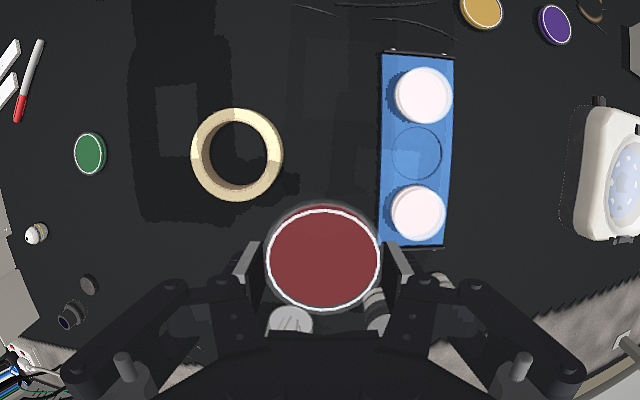

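Run:
```python
from h import *
im=cv2.imread('pics/w4.png')
cv2.imwrite('pics/w4c.png',cv2.resize(im[40:260,360:480],None,fx=2.7,fy=2.7,interpolation=cv2.INTER_CUBIC))
```

```text
(no output)
```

View pics/w4c.png

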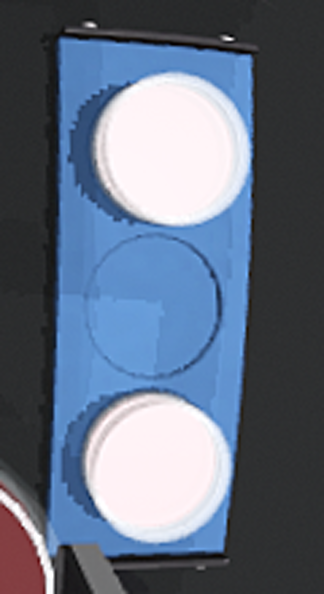

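Run:
```python
from h import *
o=get_obs();R,t=toolpose(o)
f=lambda P:np.array(P)/2.7+[360,40]
W=world('wrist',f([(87,306),(221,306),(154,234),(154,378)]),.009,o)
print(W.round(4),(W[0]+W[1])/2,(W[2]+W[3])/2,np.linalg.norm(W[0]-W[1]),np.linalg.norm(W[2]-W[3]))
C=(W[:2].mean(0)+W[2:].mean(0))/2
for c in (C,[.655,.1153,0]): print(c,((np.array(c)-t)@R/.25).round(3))
```

```text
[[0.6524 0.0871 0.009 ]
 [0.6579 0.1464 0.009 ]
 [0.6252 0.1185 0.009 ]
 [0.6859 0.114  0.009 ]] [0.6551382  0.11677284 0.009     ] [0.65550959 0.11628621 0.009     ] 0.059586363582900884 0.060878923303230296
[0.65532389 0.11652952 0.009     ] [0.126 0.425 0.785]
[0.655, 0.1153, 0] [0.126 0.42  0.821]
```

>>> arm_command(dp=[[0.06, 0.21, 0.1], [0.124, 0.424, 0.3], [0.124, 0.424, 0.601], [0.124, 0.424, 0.601], [0.124, 0.424, 0.601]], turn=[[0, 0, 0], [0, 0, 0], [0, 0, 0], [0, 0, 0], [0, 0, 0]], jaw=[0.5, 0.5, 0.5, 0.5, 0.5])

```text
time_s: 5.92
eef_pos: [0.655, 0.1165, 0.0535]
eef_rot: [-0.002, 0.061, 0.998, -0.0]
wrist_force: [0.2, 0.4, 0.9]
opening: 0.659
grasp_force: 64.1
```

>>> arm_command(dp=[[0, 0, 0]], turn=[[0, 0, 0]], jaw=[0.5])

```text
time_s: 6.05
eef_pos: [0.6582, 0.1162, 0.0575]
eef_rot: [0.002, 0.061, 0.998, 0.0]
wrist_force: [0.9, 0.0, 1.1]
opening: 0.66
grasp_force: 64.1
```

Run:
```python
from h import *
o,im=look('w5',['pink','blue','red'],{'red':.068})
cv2.imwrite('pics/w5c.png',cv2.resize(im[60:360,160:480],None,fx=1.9,fy=1.9))
```

```text
t 6.05 pos [0.6582 0.1162 0.0575] x [-0.9925  0.1226 -0.0044] y [1.226e-01 9.925e-01 4.000e-04] dq 0.016 F [0.9 0.  1.1] op 0.66 gf 64.07602429389954
pink [325. 317.] [0.7134 0.1094] r 0.0208 27
pink [323. 116.] [0.591  0.1243] r 0.0269 293
blue ((0.7257077097892761, 0.1442115753889084), (0.01234002411365509, 0.04816393926739693), 82.89678192138672)
blue ((0.7155366539955139, 0.0723159909248352), (0.011600223369896412, 0.050475772470235825), 83.26695251464844)
blue ((0.6080192923545837, 0.12209384888410568), (0.08456026017665863, 0.12674371898174286), 83.10932159423828)
red [323. 254.] [0.6552 0.116 ] r 0.0254 302
```

View pics/w5c.png

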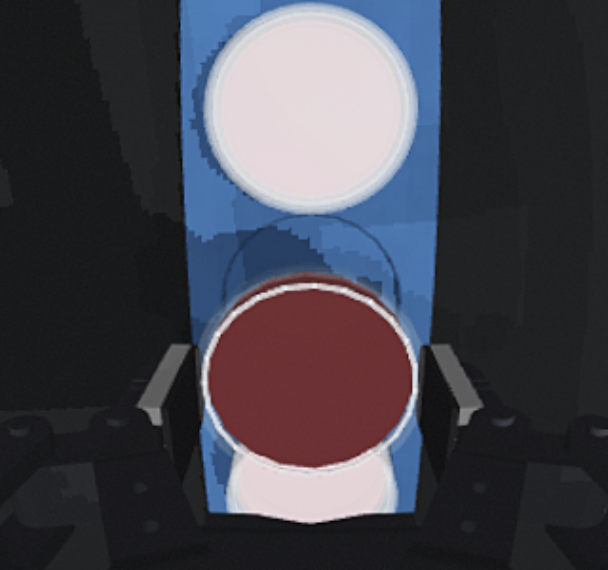

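>>> arm_command(dp=[[0, 0, 0], [0, 0, 0]], turn=[[0, 0, 0], [0, 0, 0]], jaw=[0.5, 0.5])

```text
time_s: 6.35
eef_pos: [0.6566, 0.1168, 0.056]
eef_rot: [0.001, 0.061, 0.998, 0.0]
wrist_force: [-1.0, -0.0, -0.4]
opening: 0.659
grasp_force: 64.1
```

Run:
```python
from h import *
o,im=look('w6',['pink','red'],{'red':.0665})
R,t=toolpose(o)
# well circle edges in w5 crop-> this frame only for TCP target
print(((np.array([.6553,.1162,.0083])-t)@R/.25).round(3))
```

```text
t 6.35 pos [0.6566 0.1168 0.056 ] x [-0.9926  0.1218 -0.002 ] y [1.218e-01 9.926e-01 2.000e-04] dq 0.008 F [-1.  -0.  -0.4] op 0.659 gf 64.07568097114563
pink [324. 318.] [0.7117 0.1097] r 0.0203 26
pink [321. 119.] [0.5909 0.1244] r 0.0269 302
red [323. 254.] [0.6537 0.1166] r 0.0254 299
[ 0.005 -0.003  0.191]
```

>>> arm_command(dp=[[0.004, -0.003, 0.1], [0.004, -0.003, 0.17], [0.004, -0.003, 0.17], [0.004, -0.003, 0.17]], turn=[[0, 0, 0], [0, 0, 0], [0, 0, 0], [0, 0, 0]], jaw=[0.5, 0.5, 0.5, 0.5])

```text
time_s: 6.9
eef_pos: [0.6549, 0.1165, 0.0124]
eef_rot: [-0.0, 0.061, 0.998, -0.0]
wrist_force: [0.9, 0.2, 0.0]
opening: 0.663
grasp_force: 64.1
```

>>> arm_command(dp=[[0, 0, 0.01], [0, 0, 0.018], [0, 0, 0.018], [0, 0, 0.018]], turn=[[0, 0, 0], [0, 0, 0], [0, 0, 0], [0, 0, 0]], jaw=[0.5, 0.5, 0.5, 0.5])

```text
time_s: 7.4
eef_pos: [0.6551, 0.1166, 0.0084]
eef_rot: [0.0, 0.061, 0.998, -0.0]
wrist_force: [-1.7, 0.5, 5.7]
opening: 0.658
grasp_force: 64.8
```

>>> arm_command(dp=[[0, 0, 0], [0, 0, 0], [0, 0, -0.4], [0, 0, -0.4], [0, 0, -0.4]], turn=[[0, 0, 0], [0, 0, 0], [0, 0, 0], [0, 0, 0], [0, 0, 0]], jaw=[1, 1, 1, 1, 1])

```text
time_s: 8.02
eef_pos: [0.6577, 0.1166, 0.1121]
eef_rot: [0.004, 0.061, 0.998, 0.0]
wrist_force: [0.5, -0.4, 0.3]
opening: 0.999
grasp_force: 0.0
```

>>> arm_command(dp=[[0, 0, 0], [0, 0, 0]], turn=[[0, 0, 0], [0, 0, 0]], jaw=[1, 1])

```text
time_s: 8.28
eef_pos: [0.6534, 0.1165, 0.1056]
eef_rot: [-0.002, 0.061, 0.998, -0.0]
wrist_force: [-0.1, -0.9, 0.0]
opening: 0.999
grasp_force: 0.0
```

Run:
```python
from h import *
o,im=look('w7',['pink','red'],{'red':.017})
cv2.imwrite('pics/w7c.png',cv2.resize(im[60:340,180:460],None,fx=2,fy=2))
```

```text
t 8.275 pos [0.6534 0.1165 0.1056] x [-0.9926  0.1214  0.0033] y [ 1.214e-01  9.926e-01 -4.000e-04] dq 0.003 F [-0.1 -0.9  0. ] op 0.999 gf 0.0
pink [323. 293.] [0.7147 0.1085] r 0.0291 132
pink [325. 124.] [0.5907 0.1244] r 0.0276 231
red [323. 206.] [0.6548 0.116 ] r 0.025 180
```

View pics/w7c.png

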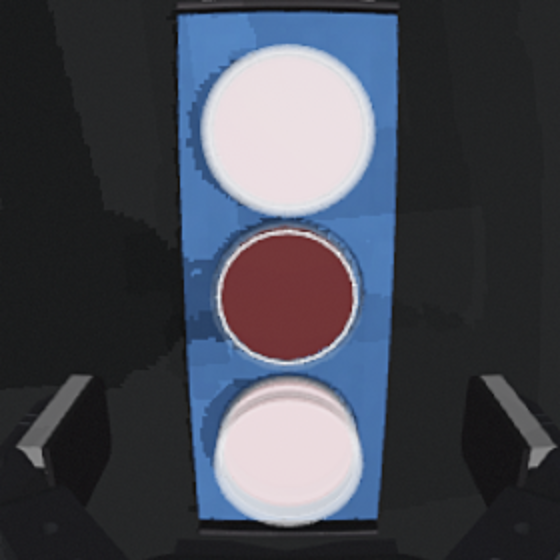

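>>> arm_command(dp=[[0.747, 0.342, 0.01], [0.747, 0.342, 0.01], [0.747, 0.342, 0.01], [0.747, 0.342, 0.01], [0.747, 0.342, 0.01]], turn=[[0, 0, 0], [0, 0, 0], [0, 0, 0], [0, 0, 0], [0, 0, 0]], jaw=[1, 1, 1, 1, 1])

```text
time_s: 8.95
eef_pos: [0.4792, 0.2245, 0.1048]
eef_rot: [-0.0, 0.06, 0.998, -0.0]
wrist_force: [1.2, 0.6, 1.0]
opening: 0.998
grasp_force: 0.0
```

>>> arm_command(dp=[[0, 0, 0], [0, 0, 0], [0, 0, 0]], turn=[[0, 0, 0], [0, 0, 0], [0, 0, 0]], jaw=[1, 1, 1])

```text
time_s: 9.32
eef_pos: [0.4806, 0.2234, 0.1051]
eef_rot: [0.0, 0.062, 0.998, -0.0]
wrist_force: [-0.1, 0.1, -0.5]
opening: 1.004
grasp_force: 0.0
```

```bash
cat >> h.py <<'E'
def aim(n,z=.001):
    o,im=look('aim_'+n,[n]);R,t=toolpose(o)
    for c in blobs(im,n,400):
        P=world('wrist',c[:,0,:].astype(float),.011,o);ce,r=circ(P)
        if .02<r<.03: print('go',((np.r_[ce,z]-t)@R/.25).round(3),r)
def goto(p):
    o=get_obs();R,t=toolpose(o);print('t',o['time_s'],'pos',t.round(4),'y',R[:,1].round(4),'go',((np.array(p)-t)@R/.25).round(3))
E
python3 -c "
from h import *
aim('yellow')"
```

```text
t 9.325 pos [0.4806 0.2234 0.1051] x [-9.924e-01  1.228e-01 -1.000e-04] y [ 0.1228  0.9924 -0.    ] dq 0.005 F [-0.1  0.1 -0.5] op 1.004 gf 0.0
```

```bash
python3 -c "
from h import *
im=cv2.imread('pics/aim_yellow.png');h=cv2.cvtColor(im,cv2.COLOR_BGR2HSV)
for p in ((206,322),(190,322),(206,300),(206,340),(230,322)):print(h[p])
im=cv2.imread('pics/w1.png');print(cv2.cvtColor(im,cv2.COLOR_BGR2HSV)[75,480])
"
sed -i "s/'yellow':\[((17,150,90)/'yellow':[((15,110,90)/" h.py
python3 -c "
from h import *
aim('yellow')"
```

```text
[ 21 131 224]
[ 21 129 223]
[ 21 130 223]
[ 21 130 223]
[ 21 130 223]
[131 139 136]
t 9.375 pos [0.4804 0.2235 0.105 ] x [-0.9925  0.1225 -0.    ] y [ 0.1225  0.9925 -0.    ] dq 0.006 F [-0.5  0.4  0.5] op 0.998 gf 0.0
yellow [322. 202.] [0.4809 0.2228] r 0.0251 184
go [-0.001 -0.003  0.416] 0.025243208075433787
```

>>> arm_command(dp=[[-0.001, -0.003, 0.414], [-0.001, -0.003, 0.414], [-0.001, -0.003, 0.414], [-0.001, -0.003, 0.414]], turn=[[0, 0, 0], [0, 0, 0], [0, 0, 0], [0, 0, 0]], jaw=[1, 1, 1, 1])

```text
time_s: 9.93
eef_pos: [0.4812, 0.2235, 0.003]
eef_rot: [0.001, 0.061, 0.998, 0.0]
wrist_force: [0.1, -0.1, -0.5]
opening: 0.999
grasp_force: 0.0
```

>>> arm_command(dp=[[0, 0, 0], [0, 0, 0], [0, 0, 0], [0, 0, 0]], turn=[[0, 0, 0], [0, 0, 0], [0, 0, 0], [0, 0, 0]], jaw=[0.5, 0.5, 0.5, 0.5])

```text
time_s: 10.42
eef_pos: [0.4818, 0.2237, 0.0042]
eef_rot: [0.002, 0.061, 0.998, 0.0]
wrist_force: [-2.2, 0.2, 10.2]
opening: 0.654
grasp_force: 61.3
```

```bash
python3 -c "
from h import *
look('g_y',['yellow']);goto([.6551,.1166,.11])"
```

```text
t 10.425 pos [0.4818 0.2237 0.0042] x [-0.9926  0.1211 -0.0038] y [0.1211 0.9926 0.0011] dq 0.002 F [-2.2  0.2 10.2] op 0.654 gf 61.2636137008667
yellow [321. 253.] [0.48   0.2234] r 0.0259 306
t 10.475 pos [0.4817 0.2237 0.0042] y [0.1211 0.9926 0.0011] go [-0.742 -0.341 -0.421]
```

>>> arm_command(dp=[[0, 0, -0.1], [-0.02, 0, -0.3], [-0.2, -0.1, -0.42], [-0.45, -0.2, -0.42], [-0.7, -0.32, -0.42]], turn=[[0, 0, 0], [0, 0, 0], [0, 0, 0], [0, 0, 0], [0, 0, 0]], jaw=[0.5, 0.5, 0.5, 0.5, 0.5])

```text
time_s: 11.1
eef_pos: [0.6366, 0.1283, 0.1091]
eef_rot: [0.002, 0.06, 0.998, 0.0]
wrist_force: [0.0, 1.3, 0.2]
opening: 0.656
grasp_force: 63.7
```

>>> arm_command(dp=[[-0.04, -0.02, 0], [-0.04, -0.02, 0], [-0.04, -0.02, 0]], turn=[[0, 0, 0], [0, 0, 0], [0, 0, 0]], jaw=[0.5, 0.5, 0.5])

```text
time_s: 11.48
eef_pos: [0.6419, 0.1238, 0.1066]
eef_rot: [-0.001, 0.06, 0.998, 0.0]
wrist_force: [0.4, 0.2, -0.1]
opening: 0.654
grasp_force: 63.7
```

```bash
python3 -c "
from h import *
goto([.6551,.1166,.06])"
```

```text
t 11.475 pos [0.6419 0.1238 0.1066] y [1.203e-01 9.927e-01 1.000e-04] go [-0.056 -0.022  0.186]
```

>>> arm_command(dp=[[-0.056, -0.022, 0.1], [-0.056, -0.022, 0.186], [-0.056, -0.022, 0.186], [-0.056, -0.022, 0.186], [-0.056, -0.022, 0.186]], turn=[[0, 0, 0], [0, 0, 0], [0, 0, 0], [0, 0, 0], [0, 0, 0]], jaw=[0.5, 0.5, 0.5, 0.5, 0.5])

```text
time_s: 12.1
eef_pos: [0.6571, 0.1158, 0.0613]
eef_rot: [0.001, 0.061, 0.998, 0.0]
wrist_force: [-0.1, -0.1, -0.8]
opening: 0.655
grasp_force: 63.7
```

```bash
python3 -c "
from h import *
goto([.6551,.1166,.0242])"
```

```text
t 12.1 pos [0.6571 0.1158 0.0613] y [1.211e-01 9.926e-01 3.000e-04] go [0.009 0.002 0.148]
```

>>> arm_command(dp=[[0.008, 0.002, 0.07], [0.008, 0.002, 0.13], [0.008, 0.002, 0.13], [0.008, 0.002, 0.13]], turn=[[0, 0, 0], [0, 0, 0], [0, 0, 0], [0, 0, 0]], jaw=[0.5, 0.5, 0.5, 0.5])

```text
time_s: 12.6
eef_pos: [0.6543, 0.1162, 0.027]
eef_rot: [-0.001, 0.061, 0.998, -0.0]
wrist_force: [-0.3, -0.4, -0.2]
opening: 0.653
grasp_force: 63.8
```

```bash
python3 -c "
from h import *
goto([.6551,.1166,.0242])"
```

```text
t 12.6 pos [0.6543 0.1162 0.027 ] y [ 1.215e-01  9.926e-01 -1.000e-04] go [-0.003  0.002  0.011]
```

>>> arm_command(dp=[[-0.003, 0.002, 0.006], [-0.003, 0.002, 0.011], [-0.003, 0.002, 0.011], [-0.003, 0.002, 0.011]], turn=[[0, 0, 0], [0, 0, 0], [0, 0, 0], [0, 0, 0]], jaw=[0.5, 0.5, 0.5, 0.5])

```text
time_s: 13.1
eef_pos: [0.6555, 0.1166, 0.0249]
eef_rot: [0.0, 0.061, 0.998, -0.0]
wrist_force: [-0.7, -0.5, -0.2]
opening: 0.655
grasp_force: 63.8
```

>>> arm_command(dp=[[0.001, 0, 0.004], [0.001, 0, 0.004], [0.001, 0, 0.004]], turn=[[0, 0, 0], [0, 0, 0], [0, 0, 0]], jaw=[0.5, 0.5, 0.5])

```text
time_s: 13.48
eef_pos: [0.6555, 0.1167, 0.0244]
eef_rot: [0.0, 0.061, 0.998, -0.0]
wrist_force: [-0.6, 0.5, 4.0]
opening: 0.657
grasp_force: 64.3
```

>>> arm_command(dp=[[0, 0, 0], [0, 0, 0], [0, 0, -0.35], [0, 0, -0.35], [0, 0, -0.35]], turn=[[0, 0, 0], [0, 0, 0], [0, 0, 0], [0, 0, 0], [0, 0, 0]], jaw=[1, 1, 1, 1, 1])

```text
time_s: 14.1
eef_pos: [0.6572, 0.1168, 0.1142]
eef_rot: [0.003, 0.061, 0.998, 0.0]
wrist_force: [0.7, 1.4, 0.0]
opening: 1.003
grasp_force: 0.0
```

>>> arm_command(dp=[[0, 0, 0], [0, 0, 0], [0, 0, 0]], turn=[[0, 0, 0], [0, 0, 0], [0, 0, 0]], jaw=[1, 1, 1])

```text
time_s: 14.48
eef_pos: [0.6544, 0.1167, 0.1099]
eef_rot: [-0.001, 0.061, 0.998, -0.0]
wrist_force: [0.2, 0.0, 0.4]
opening: 1.0
grasp_force: 0.0
```

```bash
python3 -c "
from h import *
o,im=look('w8',['pink','yellow'],{'yellow':.031})
cv2.imwrite('pics/w8c.png',cv2.resize(im[60:340,180:460],None,fx=2,fy=2))"
```

```text
t 14.475 pos [0.6544 0.1167 0.1099] x [-0.9926  0.1214  0.0024] y [ 1.214e-01  9.926e-01 -3.000e-04] dq 0.006 F [0.2 0.  0.4] op 1.0 gf 0.0
pink [324. 287.] [0.7144 0.1084] r 0.0292 138
pink [324. 122.] [0.5908 0.1244] r 0.0276 229
yellow [323. 208.] [0.6543 0.1162] r 0.0253 204
```

View pics/w8c.png

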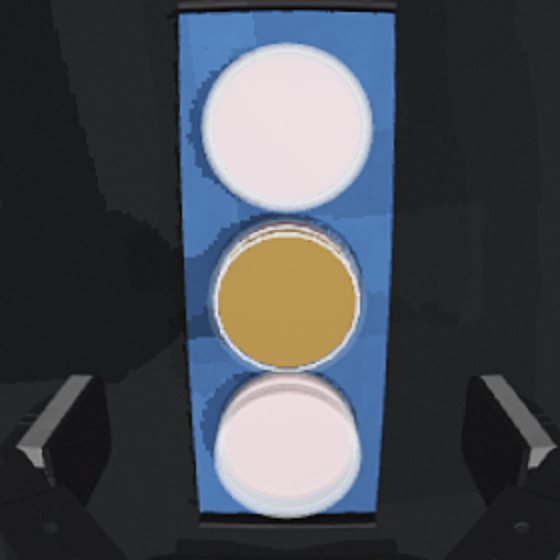

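>>> arm_command(dp=[[0.03, -0.9, 0], [0.03, -0.9, 0], [0.03, -0.9, 0], [0.03, -0.9, 0]], turn=[[0, 0, 0], [0, 0, 0], [0, 0, 0], [0, 0, 0]], jaw=[1, 1, 1, 1])

```text
time_s: 15.02
eef_pos: [0.6198, -0.1087, 0.1111]
eef_rot: [-0.0, 0.062, 0.998, -0.0]
wrist_force: [0.5, 0.0, 0.5]
opening: 1.0
grasp_force: 0.0
```

>>> arm_command(dp=[[0.03, -0.78, 0.02], [0.03, -0.78, 0.02], [0.03, -0.78, 0.02], [0.03, -0.78, 0.02], [0.03, -0.78, 0.02]], turn=[[0, 0, 0], [0, 0, 0], [0, 0, 0], [0, 0, 0], [0, 0, 0]], jaw=[1, 1, 1, 1, 1])

```text
time_s: 15.65
eef_pos: [0.589, -0.2986, 0.1058]
eef_rot: [-0.0, 0.062, 0.998, 0.0]
wrist_force: [0.8, -0.4, -0.3]
opening: 0.999
grasp_force: 0.0
```

>>> arm_command(dp=[[0, 0, 0], [0, 0, 0], [0, 0, 0]], turn=[[0, 0, 0], [0, 0, 0], [0, 0, 0]], jaw=[1, 1, 1])

```text
time_s: 16.02
eef_pos: [0.5898, -0.2972, 0.1065]
eef_rot: [0.0, 0.06, 0.998, 0.0]
wrist_force: [-1.3, 0.2, 1.1]
opening: 0.996
grasp_force: 0.0
```

```bash
python3 -c "
from h import *
aim('green')"
```

```text
t 16.025 pos [ 0.5898 -0.2972  0.1065] x [-0.9928  0.1198 -0.    ] y [0.1198 0.9928 0.    ] dq 0.008 F [-1.3  0.2  1.1] op 0.996 gf 0.0
green [317. 205.] [ 0.5916 -0.3026] r 0.0249 179
go [-0.009 -0.02   0.422] 0.02495980701855156
```

>>> arm_command(dp=[[-0.009, -0.02, 0.418], [-0.009, -0.02, 0.418], [-0.009, -0.02, 0.418], [-0.009, -0.02, 0.418]], turn=[[0, 0, 0], [0, 0, 0], [0, 0, 0], [0, 0, 0]], jaw=[1, 1, 1, 1])

```text
time_s: 16.58
eef_pos: [0.5921, -0.3042, 0.0037]
eef_rot: [0.001, 0.061, 0.998, -0.001]
wrist_force: [0.1, 0.1, -0.1]
opening: 1.001
grasp_force: 0.0
```

>>> arm_command(dp=[[0, 0, 0], [0, 0, 0], [0, 0, 0], [0, 0, 0]], turn=[[0, 0, 0], [0, 0, 0], [0, 0, 0], [0, 0, 0]], jaw=[0.5, 0.5, 0.5, 0.5])

```text
time_s: 17.08
eef_pos: [0.5928, -0.3048, 0.0052]
eef_rot: [0.002, 0.061, 0.998, -0.001]
wrist_force: [-0.7, 1.3, 8.2]
opening: 0.651
grasp_force: 61.7
```

```bash
python3 -c "
from h import *
look('g_g',['green']);goto([.6551,.1166,.12])"
```

```text
t 17.075 pos [ 0.5928 -0.3048  0.0052] x [-0.9926  0.1213 -0.0042] y [ 0.1213  0.9926 -0.0023] dq 0.003 F [-0.7  1.3  8.2] op 0.651 gf 61.67815804481506
green [323. 250.] [ 0.5903 -0.305 ] r 0.0257 305
t 17.125 pos [ 0.5928 -0.3048  0.0052] y [ 0.1213  0.9926 -0.0023] go [-0.045  1.702 -0.463]
```

>>> arm_command(dp=[[0, 0, -0.1], [0, 0.1, -0.3], [-0.02, 0.35, -0.46], [-0.03, 0.6, -0.46], [-0.04, 0.85, -0.46]], turn=[[0, 0, 0], [0, 0, 0], [0, 0, 0], [0, 0, 0], [0, 0, 0]], jaw=[0.5, 0.5, 0.5, 0.5, 0.5])

```text
time_s: 17.75
eef_pos: [0.6264, -0.103, 0.1197]
eef_rot: [0.002, 0.061, 0.998, -0.001]
wrist_force: [0.4, -0.2, 0.3]
opening: 0.653
grasp_force: 63.5
```

>>> arm_command(dp=[[-0.005, 0.84, 0], [-0.005, 0.84, 0], [-0.005, 0.84, 0], [-0.005, 0.84, 0], [-0.005, 0.84, 0]], turn=[[0, 0, 0], [0, 0, 0], [0, 0, 0], [0, 0, 0], [0, 0, 0]], jaw=[0.5, 0.5, 0.5, 0.5, 0.5])

```text
time_s: 18.38
eef_pos: [0.652, 0.1056, 0.1176]
eef_rot: [0.001, 0.059, 0.998, -0.0]
wrist_force: [0.8, 0.5, -0.3]
opening: 0.647
grasp_force: 63.5
```

```bash
python3 -c "
from h import *
goto([.6556,.1166,.07])"
```

```text
t 18.375 pos [0.652  0.1056 0.1176] y [ 1.186e-01  9.929e-01 -1.000e-04] go [-0.009  0.045  0.19 ]
```

>>> arm_command(dp=[[-0.009, 0.045, 0.05], [-0.009, 0.045, 0.18], [-0.009, 0.045, 0.18], [-0.009, 0.045, 0.18], [-0.009, 0.045, 0.18]], turn=[[0, 0, 0], [0, 0, 0], [0, 0, 0], [0, 0, 0], [0, 0, 0]], jaw=[0.5, 0.5, 0.5, 0.5, 0.5])

```text
time_s: 19.0
eef_pos: [0.6565, 0.1145, 0.0732]
eef_rot: [0.001, 0.061, 0.998, 0.0]
wrist_force: [0.0, 0.2, -1.1]
opening: 0.654
grasp_force: 63.6
```

```bash
python3 -c "
from h import *
goto([.6556,.1166,.043])"
```

```text
t 19.0 pos [0.6565 0.1145 0.0732] y [1.222e-01 9.925e-01 3.000e-04] go [0.005 0.008 0.121]
```

>>> arm_command(dp=[[0.005, 0.008, 0.06], [0.005, 0.008, 0.115], [0.005, 0.008, 0.115], [0.005, 0.008, 0.115], [0.005, 0.008, 0.115]], turn=[[0, 0, 0], [0, 0, 0], [0, 0, 0], [0, 0, 0], [0, 0, 0]], jaw=[0.5, 0.5, 0.5, 0.5, 0.5])

```text
time_s: 19.62
eef_pos: [0.6549, 0.1172, 0.0435]
eef_rot: [0.0, 0.061, 0.998, 0.0]
wrist_force: [0.3, -1.0, -0.2]
opening: 0.655
grasp_force: 63.6
```

```bash
python3 -c "
from h import *
goto([.6556,.1166,.0392])"
```

```text
t 19.625 pos [0.6549 0.1172 0.0435] y [1.213e-01 9.926e-01 1.000e-04] go [-0.003 -0.002  0.017]
```

>>> arm_command(dp=[[-0.003, -0.002, 0.01], [-0.003, -0.002, 0.017], [-0.003, -0.002, 0.018], [-0.003, -0.002, 0.018]], turn=[[0, 0, 0], [0, 0, 0], [0, 0, 0], [0, 0, 0]], jaw=[0.5, 0.5, 0.5, 0.5])

```text
time_s: 20.12
eef_pos: [0.6554, 0.1165, 0.0392]
eef_rot: [0.0, 0.061, 0.998, -0.0]
wrist_force: [-2.4, -0.9, 5.7]
opening: 0.652
grasp_force: 64.3
```

>>> arm_command(dp=[[0, 0, 0], [0, 0, 0], [0, 0, -0.3], [0, 0, -0.3], [0, 0, -0.3]], turn=[[0, 0, 0], [0, 0, 0], [0, 0, 0], [0, 0, 0], [0, 0, 0]], jaw=[1, 1, 1, 1, 1])

```text
time_s: 20.75
eef_pos: [0.6561, 0.1167, 0.1149]
eef_rot: [0.001, 0.061, 0.998, 0.0]
wrist_force: [-0.2, 0.6, 0.2]
opening: 1.001
grasp_force: 0.0
```

>>> arm_command(dp=[[0, 0, 0], [0, 0, 0], [0, 0, 0]], turn=[[0, 0, 0], [0, 0, 0], [0, 0, 0]], jaw=[1, 1, 1])

```text
time_s: 21.12
eef_pos: [0.6544, 0.1166, 0.1122]
eef_rot: [-0.001, 0.061, 0.998, -0.0]
wrist_force: [-0.3, 0.1, -0.1]
opening: 0.993
grasp_force: 0.0
```

```bash
python3 -c "
from h import *
o,im=look('w9',['pink','green'],{'green':.045})
goto([.4872,.3468,.106])"
```

```text
t 21.125 pos [0.6544 0.1166 0.1122] x [-0.9926  0.1214  0.002 ] y [ 1.214e-01  9.926e-01 -3.000e-04] dq 0.006 F [-0.3  0.1 -0.1] op 0.993 gf 0.0
pink [323. 285.] [0.7147 0.1082] r 0.0295 128
pink [324. 123.] [0.5908 0.1243] r 0.0277 225
green [323. 211.] [0.6537 0.1162] r 0.0252 214
t 21.175 pos [0.6546 0.1166 0.1125] y [ 1.214e-01  9.926e-01 -2.000e-04] go [0.776 0.833 0.027]
```

>>> arm_command(dp=[[0.77, 0.83, 0.02], [0.77, 0.83, 0.02], [0.77, 0.83, 0.02], [0.77, 0.83, 0.02], [0.77, 0.83, 0.02]], turn=[[0, 0, 0], [0, 0, 0], [0, 0, 0], [0, 0, 0], [0, 0, 0]], jaw=[1, 1, 1, 1, 1])

```text
time_s: 21.8
eef_pos: [0.4868, 0.3482, 0.1083]
eef_rot: [-0.0, 0.06, 0.998, 0.0]
wrist_force: [0.1, -0.8, -0.5]
opening: 0.999
grasp_force: 0.0
```

>>> arm_command(dp=[[0, 0, 0], [0, 0, 0], [0, 0, 0], [0, 0, 0]], turn=[[0, 0, 0], [0, 0, 0], [0, 0, 0], [0, 0, 0]], jaw=[1, 1, 1, 1])

```text
time_s: 22.3
eef_pos: [0.49, 0.345, 0.1085]
eef_rot: [0.0, 0.062, 0.998, -0.0]
wrist_force: [0.5, 0.2, 0.1]
opening: 1.002
grasp_force: 0.0
```

```bash
python3 -c "
from h import *
aim('violet')"
```

```text
t 22.3 pos [0.49   0.345  0.1085] x [-9.924e-01  1.231e-01 -1.000e-04] y [ 1.231e-01  9.924e-01 -1.000e-04] dq 0.005 F [0.5 0.2 0.1] op 1.002 gf 0.0
violet [324. 200.] [0.4895 0.3455] r 0.0253 191
go [0.002 0.002 0.43 ] 0.025346286157110196
```

>>> arm_command(dp=[[0.004, 0.002, 0.426], [0.004, 0.002, 0.426], [0.004, 0.002, 0.426], [0.004, 0.002, 0.426]], turn=[[0, 0, 0], [0, 0, 0], [0, 0, 0], [0, 0, 0]], jaw=[1, 1, 1, 1])

```text
time_s: 22.85
eef_pos: [0.4897, 0.3469, 0.0036]
eef_rot: [0.001, 0.061, 0.998, 0.001]
wrist_force: [0.3, -0.3, 0.3]
opening: 0.999
grasp_force: 0.0
```

>>> arm_command(dp=[[0, 0, 0], [0, 0, 0], [0, 0, 0], [0, 0, 0]], turn=[[0, 0, 0], [0, 0, 0], [0, 0, 0], [0, 0, 0]], jaw=[0.5, 0.5, 0.5, 0.5])

```text
time_s: 23.35
eef_pos: [0.4902, 0.3475, 0.0051]
eef_rot: [0.002, 0.061, 0.998, 0.001]
wrist_force: [-1.8, -1.6, 8.5]
opening: 0.656
grasp_force: 61.5
```

```bash
python3 -c "
from h import *
look('g_v',['violet']);goto([.6556,.1166,.12])"
```

```text
t 23.35 pos [0.4902 0.3475 0.0051] x [-0.9926  0.1211 -0.004 ] y [0.1211 0.9926 0.0022] dq 0.001 F [-1.8 -1.6  8.5] op 0.656 gf 61.50023102760315
violet [322. 254.] [0.4893 0.347 ] r 0.0257 294
t 23.4 pos [0.4902 0.3475 0.0051] y [0.1211 0.9926 0.0022] go [-0.77  -0.836 -0.458]
```

>>> arm_command(dp=[[0, 0, -0.1], [-0.05, -0.05, -0.3], [-0.2, -0.2, -0.5], [-0.35, -0.38, -0.5], [-0.5, -0.55, -0.5]], turn=[[0, 0, 0], [0, 0, 0], [0, 0, 0], [0, 0, 0], [0, 0, 0]], jaw=[0.5, 0.5, 0.5, 0.5, 0.5])

```text
time_s: 24.02
eef_pos: [0.5979, 0.1939, 0.1304]
eef_rot: [0.003, 0.06, 0.998, 0.0]
wrist_force: [0.5, 0.8, -1.0]
opening: 0.65
grasp_force: 63.5
```

>>> arm_command(dp=[[-0.265, -0.285, 0], [-0.265, -0.285, 0], [-0.265, -0.285, 0], [-0.265, -0.285, 0], [-0.265, -0.285, 0]], turn=[[0, 0, 0], [0, 0, 0], [0, 0, 0], [0, 0, 0], [0, 0, 0]], jaw=[0.5, 0.5, 0.5, 0.5, 0.5])

```text
time_s: 24.65
eef_pos: [0.6521, 0.1176, 0.1273]
eef_rot: [-0.0, 0.06, 0.998, 0.0]
wrist_force: [0.4, 0.7, -0.3]
opening: 0.65
grasp_force: 63.5
```

```bash
python3 -c "
from h import *
goto([.6543,.1166,.085])"
```

```text
t 24.65 pos [0.6521 0.1176 0.1273] y [1.198e-01 9.928e-01 2.000e-04] go [-0.009 -0.003  0.169]
```

>>> arm_command(dp=[[-0.009, -0.003, 0.1], [-0.009, -0.003, 0.169], [-0.009, -0.003, 0.169], [-0.009, -0.003, 0.169], [-0.009, -0.003, 0.169]], turn=[[0, 0, 0], [0, 0, 0], [0, 0, 0], [0, 0, 0], [0, 0, 0]], jaw=[0.5, 0.5, 0.5, 0.5, 0.5])

```text
time_s: 25.28
eef_pos: [0.6556, 0.1153, 0.0858]
eef_rot: [0.001, 0.061, 0.998, 0.0]
wrist_force: [-0.2, 0.6, -0.3]
opening: 0.65
grasp_force: 63.5
```

```bash
python3 -c "
from h import *
goto([.6543,.1166,.0575])"
```

```text
t 25.275 pos [0.6556 0.1153 0.0858] y [1.213e-01 9.926e-01 2.000e-04] go [0.006 0.005 0.113]
```

>>> arm_command(dp=[[0.006, 0.005, 0.06], [0.006, 0.005, 0.11], [0.006, 0.005, 0.11], [0.006, 0.005, 0.11], [0.006, 0.005, 0.11]], turn=[[0, 0, 0], [0, 0, 0], [0, 0, 0], [0, 0, 0], [0, 0, 0]], jaw=[0.5, 0.5, 0.5, 0.5, 0.5])

```text
time_s: 25.9
eef_pos: [0.654, 0.1165, 0.0577]
eef_rot: [0.0, 0.061, 0.998, 0.0]
wrist_force: [0.6, 0.8, 0.4]
opening: 0.648
grasp_force: 63.5
```

```bash
python3 -c "
from h import *
goto([.6543,.1166,.0531])"
```

```text
t 25.9 pos [0.654  0.1165 0.0577] y [1.215e-01 9.926e-01 1.000e-04] go [-0.001  0.001  0.018]
```

>>> arm_command(dp=[[-0.001, 0, 0.01], [-0.001, 0, 0.018], [-0.001, 0, 0.019], [-0.001, 0, 0.019]], turn=[[0, 0, 0], [0, 0, 0], [0, 0, 0], [0, 0, 0]], jaw=[0.5, 0.5, 0.5, 0.5])

```text
time_s: 26.4
eef_pos: [0.6541, 0.1165, 0.0531]
eef_rot: [0.0, 0.061, 0.998, -0.0]
wrist_force: [-2.1, 0.3, 5.8]
opening: 0.653
grasp_force: 64.2
```

Contact at the expected height; release, rise and check.

>>> arm_command(dp=[[0, 0, 0], [0, 0, 0], [0, 0, -0.4], [0, 0, -0.4], [0, 0, -0.4]], turn=[[0, 0, 0], [0, 0, 0], [0, 0, 0], [0, 0, 0], [0, 0, 0]], jaw=[1, 1, 1, 1, 1])

```text
time_s: 27.02
eef_pos: [0.6565, 0.1166, 0.157]
eef_rot: [0.004, 0.061, 0.998, 0.0]
wrist_force: [0.1, 0.4, -0.3]
opening: 1.002
grasp_force: 0.0
```

>>> arm_command(dp=[[0.4, 0.3, -0.2], [0.4, 0.3, -0.2], [0.4, 0.3, -0.2], [0.4, 0.3, -0.2], [0.4, 0.3, -0.2]], turn=[[0, 0, 0], [0, 0, 0], [0, 0, 0], [0, 0, 0], [0, 0, 0]], jaw=[1, 1, 1, 1, 1])

```text
time_s: 27.65
eef_pos: [0.564, 0.2021, 0.2012]
eef_rot: [-0.001, 0.061, 0.998, -0.0]
wrist_force: [-0.1, 0.0, -0.3]
opening: 1.0
grasp_force: 0.0
```

```bash
python3 -c "
from h import *
a=cv2.resize(camera('scene')[155:235,270:410],None,fx=5,fy=5,interpolation=cv2.INTER_CUBIC)
cv2.imwrite('pics/f_s.png',a)
o,im=look('w10',['violet'],{'violet':.059})
im=im[130:330,100:420];cv2.imwrite('pics/f_w.png',cv2.resize(im,None,fx=2.4,fy=2.4))"
```

```text
t 27.7 pos [0.564  0.202  0.2012] x [-0.9924  0.1228  0.0016] y [ 1.228e-01  9.924e-01 -8.000e-04] dq 0.003 F [-0.9 -0.7 -0.9] op 0.996 gf 0.0
violet [255. 280.] [0.6512 0.117 ] r 0.0266 96
```

View pics/f_s.png

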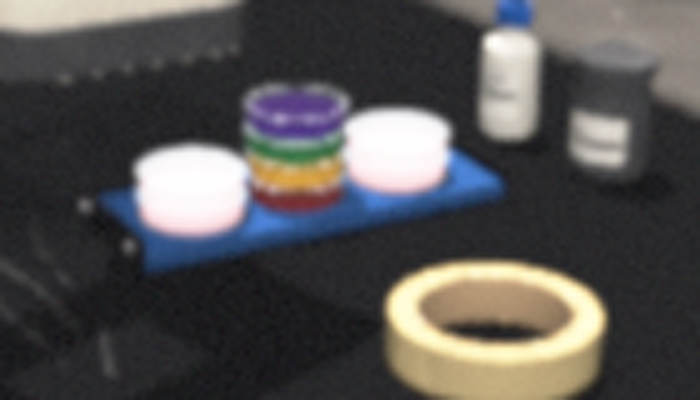

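View pics/f_w.png

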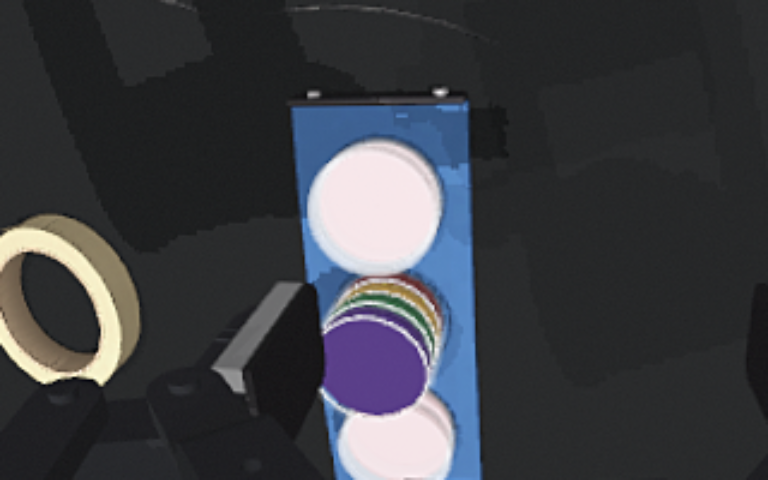

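The two views show the stack upright and evenly stepped in the order red, yellow, green, violet. The pink pairs and the tape are undisturbed, and the gripper is clear.

```bash
python3 -c "
from bench import *
print(hand_in())"
```

```text
the job is handed in; nothing more can be done
None
```

The red, yellow, green and violet dishes are stacked in that order in the middle well and released. The pink dishes and the tape roll look undisturbed in the final pictures, and the job was handed in at about 28 s on the robot's clock, with no verdict returned.

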